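# Find the valve with the worn spindle and mark it

### The job

One of the three valve levers on the manifold has a worn spindle and play in it: find it by rocking the levers sideways. Push the worn lever to your (the robot's) left until you feel it come firmly up against the end of its play and keep it there a moment, then do the same to the right and leave the lever lying over there. Slip the white marker ring over that valve's spindle post, right down onto the nut; only nudge the levers, never squeezing or pushing with more than 15 N, as more would crack the valves open, and leave the other things on the bench alone.

Things in the scene. Friction and masses are not known exactly. Their poses are not given: they have to be found in the camera images.
- valve_a: one of three valves that look alike, 160 mm apart in a row on a fixed aluminium bar (70 x 470 mm, top 40 mm above the bench), mounted in a new order each time. A fixed steel block 36 x 32 mm; its round nut, 36 mm across, lies above the lever's hub, top 65 mm above the origin. Origin on the spindle axis at the bar's top; z up; the lever points roughly to -x (to the robot); +y is the robot's left.
- lever_a: lever of valve_a, turning about the upright spindle: a steel bar with a black sleeve 75 mm long, 14 wide, 24 high, 60 to 135 mm from the spindle along its own -x, with free air below. Origin on the spindle, 70 mm above the bench. Sound: no free travel, springy at 2.5 N per mm sideways 100 mm out. Worn: swings loosely (under 1 N) through over 30 mm, stays where it is left, and meets the same spring at either end.
- tip_a (a point): middle of the outer end of lever_a's sleeve, 135 mm from the spindle; it and the sleeve's mid-height are 91 mm above the bench. Any lever, sound or worn, may start up to 6 degrees off straight; where a worn one's play ends cannot be seen.
- post_a (a point): top centre of valve_a's upright spindle post, 12 mm thick, which stands 35 mm tall on the nut; 140 mm above the bench.
- valve_b: one of three valves that look alike, 160 mm apart in a row on a fixed aluminium bar (70 x 470 mm, top 40 mm above the bench), mounted in a new order each time. A fixed steel block 36 x 32 mm; its round nut, 36 mm across, lies above the lever's hub, top 65 mm above the origin. Origin on the spindle axis at the bar's top; z up; the lever points roughly to -x (to the robot); +y is the robot's left.
- lever_b: lever of valve_b, turning about the upright spindle: a steel bar with a black sleeve 75 mm long, 14 wide, 24 high, 60 to 135 mm from the spindle along its own -x, with free air below. Origin on the spindle, 70 mm above the bench. Sound: no free travel, springy at 2.5 N per mm sideways 100 mm out. Worn: swings loosely (under 1 N) through over 30 mm, stays where it is left, and meets the same spring at either end.
- tip_b (a point): middle of the outer end of lever_b's sleeve, 135 mm from the spindle; it and the sleeve's mid-height are 91 mm above the bench. Any lever, sound or worn, may start up to 6 degrees off straight; where a worn one's play ends cannot be seen.
- post_b (a point): top centre of valve_b's upright spindle post, 12 mm thick, which stands 35 mm tall on the nut; 140 mm above the bench.
- valve_c: one of three valves that look alike, 160 mm apart in a row on a fixed aluminium bar (70 x 470 mm, top 40 mm above the bench), mounted in a new order each time. A fixed steel block 36 x 32 mm; its round nut, 36 mm across, lies above the lever's hub, top 65 mm above the origin. Origin on the spindle axis at the bar's top; z up; the lever points roughly to -x (to the robot); +y is the robot's left.
- lever_c: lever of valve_c, turning about the upright spindle: a steel bar with a black sleeve 75 mm long, 14 wide, 24 high, 60 to 135 mm from the spindle along its own -x, with free air below. Origin on the spindle, 70 mm above the bench. Sound: no free travel, springy at 2.5 N per mm sideways 100 mm out. Worn: swings loosely (under 1 N) through over 30 mm, stays where it is left, and meets the same spring at either end.
- tip_c (a point): middle of the outer end of lever_c's sleeve, 135 mm from the spindle; it and the sleeve's mid-height are 91 mm above the bench. Any lever, sound or worn, may start up to 6 degrees off straight; where a worn one's play ends cannot be seen.
- post_c (a point): top centre of valve_c's upright spindle post, 12 mm thick, which stands 35 mm tall on the nut; 140 mm above the bench.
- ring: white plastic marker ring lying flat on the bench: 46 mm outside, 22 mm hole, 12 mm high. Origin at the centre of its underside. On a post it rests on the nut, its underside 105 mm above the bench.
- wrench: bystander: a steel wrench 170 mm long lying on the bench.
- dial: bystander: a loose round pressure gauge, 76 mm across, 32 mm high, lying on its back beyond the manifold.
- jar: bystander: a small amber glass jar, 52 mm across, 70 mm tall.

How it is judged:
On the way, in this order (a step that is already met when the one before it is completed fails the run):
1. the worn lever is pushed left against the end of its play: more than 3 N for 0.2 s (((y of tip_a in the frame of valve_a above 0.0225 m and contact force between any of the fingers, the arm and lever_a above 3 N) or (y of tip_b in the frame of valve_b above 0.0225 m and contact force between any of the fingers, the arm and lever_b above 3 N) or (y of tip_c in the frame of valve_c above 0.0225 m and contact force between any of the fingers, the arm and lever_c above 3 N))), for 0.2 s.
2. then right against the other end: more than 3 N for 0.2 s (((y of tip_a in the frame of valve_a below -0.0225 m and contact force between any of the fingers, the arm and lever_a above 3 N) or (y of tip_b in the frame of valve_b below -0.0225 m and contact force between any of the fingers, the arm and lever_b above 3 N) or (y of tip_c in the frame of valve_c below -0.0225 m and contact force between any of the fingers, the arm and lever_c above 3 N))), for 0.2 s.
At the end, for the whole second after the job is handed in: the marker ring lies at rest and flat round the worn valve's spindle post, within 4 mm of resting on the nut, and that valve's lever still lies over to the right, its tip more than 18 mm off straight (a sound one springs back) (((y of tip_a in the frame of valve_a below -0.018 m and horizontal distance between ring and post_a below 0.009 m and z of ring in the frame of valve_a between 0.06 and 0.069 m) or (y of tip_b in the frame of valve_b below -0.018 m and horizontal distance between ring and post_b below 0.009 m and z of ring in the frame of valve_b between 0.06 and 0.069 m) or (y of tip_c in the frame of valve_c below -0.018 m and horizontal distance between ring and post_c below 0.009 m and z of ring in the frame of valve_c between 0.06 and 0.069 m)) and angle between ring's own z axis and vertical below 0.12 rad and linear speed of ring below 0.02 m/s); the robot touches nothing.
It fails at once if lever squeezed or pushed with more than 15 N (contact force between any of the fingers, the arm and lever_a above 15 N or contact force between any of the fingers, the arm and lever_b above 15 N or contact force between any of the fingers, the arm and lever_c above 15 N).
It fails at once if a bystander is moved more than 15 mm (distance of any of wrench, dial, jar from where it was at the start of the episode above 0.015 m).
It also fails if it takes over 72 s, if anything falls off the work surface, if the arm or the gripper's body presses on something with over 40 N, if the wrist force passes 120 N, or if a joint passes its speed limit or range.

### The arm

A 6-joint arm with a two-finger parallel gripper is mounted at the origin on the work surface. World frame = base frame: x ahead of the robot, y to its left, z up, the work surface at z = 0. Lengths are in m, angles in rad, forces in N, time in s.
With the tool pointing down it reaches from about 0.425 to 0.95 m from the base axis. Payload 3.5 kg.
Tool frame: the origin (TCP) lies between the finger pads; the fingertips stand 14 mm ahead of it and the grasp point (between the pads) lies 5 mm behind it; z points along the fingers, y is the line along which they close (so a half turn about z gives the same grasp; the last joint's range is limited). The gripper opens to 85 mm and grips with 20 to 120 N. Pads are 22 mm wide; open, the fingers measure 114 mm over their backs; the gripper's body (76 mm by 85 mm) begins 54 mm behind the grasp point. The pads swing forward as they close: fully open they stand 13 mm farther back than shut.
Start: joints at [-1.411, 0.286, 1.577, -0, 1.279, -0.15], TCP at [0.206, -0.643, 0.245] pointing down, gripper open.
Joint ranges: [-2.77, 2.77], [-0.9, 2.22], [0.21, 2.48], [-1.53, 4.67], [0.24, 2.81], [-2.84, 2.84]. Speed limits (rad/s): [2.79, 2.79, 3.14, 3.14, 3.14, 3.14].

### API

Orientations are given as a unit quaternion [w, x, y, z].
In Python, from cell import ctrl gives the robot as it stands. Calls block until the motion is done:
- ctrl.goto(position, orientation): joint-space move of the TCP to a pose.
- ctrl.move_straight(position, rot=None, v=0.15): straight line of the TCP; rot=None keeps the orientation; v is the mean speed in m/s.
- ctrl.goto_joints(angles): joint-space move.
- ctrl.grip(opening, grip_force=None): finger opening in m; grip_force is the grip in N (None keeps the last); returns when the fingers have stopped.
- ctrl.wait(seconds).
- ctrl.inverse_kinematics(position, orientation): joint angles nearest the present ones, or None.
- ctrl.state(): the state.
- ctrl.camera(name): name is "scene" or "top" or "wrist"; returns a dict with "frame" (420x560x3 uint8, red, green, blue), "intrinsics" (3x3 intrinsics, pixels), "view" (4x4, takes a point from world to camera coordinates); the wrist camera has in their place "tool_from_camera" (4x4, takes a point from camera to tool coordinates, whose origin is the TCP and whose axes are the flange's). Camera axes: x right, y down, z forward; pixel columns grow to the right and rows downward; lengths in m; the calibration is good to about 2 mm. A picture is of the moment at which its call begins: read the wrist's pose just before it. There is no depth.
A pose or a line that the arm cannot do raises ctrl.Unreachable and nothing moves.
- ctrl.hand_in(): hands the job in; it is judged then, once.
The state is a dict: "clock": time; "joint_positions": joint angles; "joint_vel": joint speeds; "effort": joint torques, N m; "position": TCP position; "eef_rot": TCP orientation; "ft_force": force on the tool from outside, world axes, zero at the start; "torque": the same for the moment, N m; "grip_width": finger opening in m; "gripper_force": force on a finger pad.
Only numpy, scipy, OpenCV 4.12 (cv2) and the standard library are available. Lean on these libraries where they do the work, as an engineer would, in place of code of your own. Each camera call takes 0.05 s, during which the arm holds its last target. There are 200 camera calls.

## Working session

There is one attempt and no reset: what is moved stays moved. The work goes in short steps, each a Python script; the robot and the scene stay as the last script left them, time stands still between calls to the robot, and variables do not carry over. Pictures are saved under pics/ and viewed, at most 10 in all, crops included, and the job is handed in when it is done.

```bash
mkdir -p pics; ls; cat > h.py <<'E'
import numpy as np, cv2
from cell import ctrl
def snap(cam,name):
    s=ctrl.state(); c=ctrl.camera(cam); cv2.imwrite(f'pics/{name}.png',c['frame'][:,:,::-1]); 
    np.savez(f'pics/{name}.npz',K=c['intrinsics'],V=c.get('view',np.eye(4)),T=c.get('tool_from_camera',np.eye(4)),p=s['position'],q=s['eef_rot']); return c
def R(q):
    from scipy.spatial.transform import Rotation as Ro
    return Ro.from_quat([q[1],q[2],q[3],q[0]]).as_matrix()
def pix(name,u,v,z):
    d=np.load(f'pics/{name}.npz'); r=np.linalg.inv(d['K'])@[u,v,1]
    if np.allclose(d['V'],np.eye(4)):
        M=np.eye(4);M[:3,:3]=R(d['q']);M[:3,3]=d['p'];M=M@d['T']
    else: M=np.linalg.inv(d['V'])
    o=M[:3,3]; w=M[:3,:3]@r
    return o+w*(z-o[2])/w[2]
E
python3 - <<'E'
from h import *
for n in('top','scene'): snap(n,n+'0')
s=ctrl.state();print(s)
E
```

```text
pics
{'clock': 0.1, 'joint_positions': array([-1.41099557e+00,  2.87099286e-01,  1.57805061e+00,  1.45215827e-05,
        1.27861865e+00, -1.50022710e-01]), 'joint_vel': array([-0.00147499, -0.00263321, -0.00203009,  0.00040762, -0.00085506,
       -0.00082623]), 'effort': array([ 8.49088701e-04, -4.07296121e+01, -2.93699616e+01, -1.48774593e-04,
        3.40686951e-03,  2.64745717e-05]), 'position': array([ 0.20572516, -0.64228117,  0.24405983]), 'eef_rot': array([-1.08796524e-03,  9.88024892e-01,  1.54290726e-01,  1.63174344e-06]), 'ft_force': array([ 0.0774547 , -0.08918437, -0.725725  ]), 'torque': array([-0.02126818, -0.03270366, -0.06653127]), 'gripper_force': 0.0, 'grip_width': 0.08561883204895443}
```

View pics/top0.png

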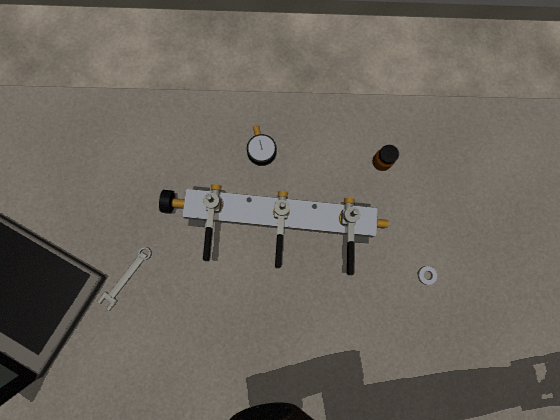

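View pics/scene0.png

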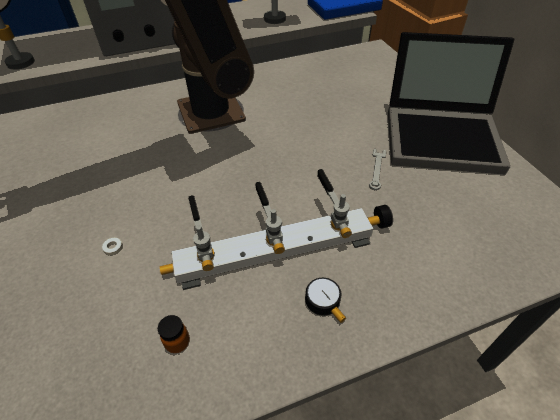

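The top view has +x up and +y left. Posts are near (212,200), (282,207) and (352,213), sleeve tips near (207,259), (278,266) and (351,272), and the ring at (428,275). I'll enlarge this area.

```bash
python3 - <<'E'
from h import *
im=cv2.imread('pics/top0.png')[175:295,180:380]
cv2.imwrite('pics/crop0.png',cv2.resize(im,None,fx=4,fy=4,interpolation=cv2.INTER_CUBIC))
for u,v,z in [(212,200,.14),(282,207,.14),(352,213,.14),(207,259,.091),(278,266,.091),(351,272,.091),(428,275,.006)]: print(pix('top0',u,v,z).round(3))
g=cv2.imread('pics/top0.png')[255:295,410:447].min(2); ys,xs=np.where(g>150); print(xs.mean()+410,ys.mean()+255,len(xs))
d=np.load('pics/top0.npz');print(np.linalg.inv(d['V']).round(3),d['K'][0,0])
E
```

```text
[0.621 0.156 0.14 ]
[0.607 0.005 0.14 ]
[ 0.596 -0.146  0.14 ]
[0.497 0.169 0.091]
[0.483 0.011 0.091]
[ 0.471 -0.151  0.091]
[ 0.467 -0.36   0.006]
424.5 276.0 2
[[ 0.008 -0.982  0.188  0.457]
 [-0.999 -0.014 -0.03   0.036]
 [ 0.032 -0.188 -0.982  0.954]
 [ 0.     0.     0.     1.   ]] 384.0421399812501
```

View pics/crop0.png

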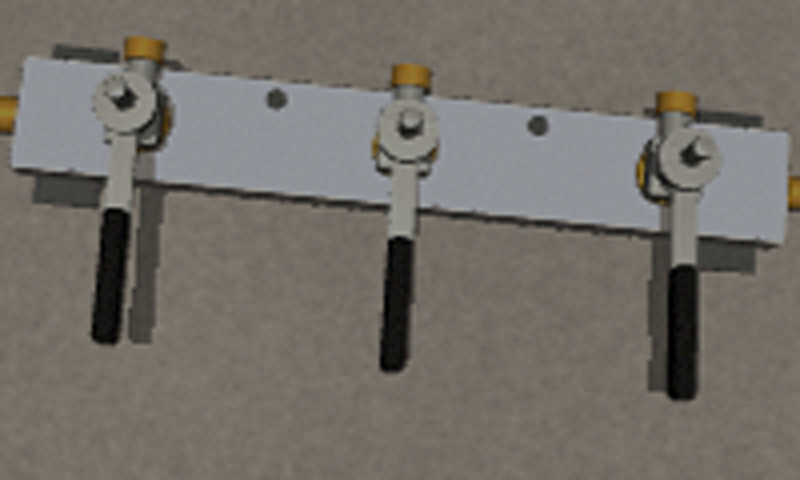

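The crop puts the post tops at (209.8,197.8), (282.8,204.2) and (355.5,212.2) in full-image pixels, and the tips at (206.5,259.2), (278.2,266.5) and (350.5,273.5). I'll straddle each lever with the fingers part open and nudge it sideways, starting with the right one.

```bash
cat >> h.py <<'E'
P=[(209.75,197.75),(282.75,204.2),(355.5,212.25)]; T=[(206.5,259.2),(278.2,266.5),(350.5,273.5)]
posts=[pix('top0',*p,.14)[:2] for p in P]; tips=[pix('top0',*p,.091)[:2] for p in T]
d=posts[0]-posts[2]; L=np.linalg.norm(d); ey=d/L; ex=np.array([ey[1],-ey[0]]); yaw=np.arctan2(ex[1],ex[0])
q0=np.array([0,np.cos(yaw/2),np.sin(yaw/2),0])
def fy():
    return np.mean([ (ctrl.wait(.01),ctrl.state()['ft_force'][:2]@ey)[1] for _ in range(3)])
def push(sgn,fstop,maxd,b,step=.001,v=.04):
    """step sideways until |force change|>fstop; returns log"""
    log=[];p0=ctrl.state()['position'].copy();n=0
    while n*step<maxd:
        n+=1; p=p0.copy(); p[:2]+=sgn*ey*step*n
        ctrl.move_straight(p,v=v); f=fy()-b; log.append((round(n*step*1000,1),round(f,1)))
        if abs(f)>fstop: break
    return log
def straddle(i,r=.105,z=.08):
    u=tips[i]-posts[i];u/=np.linalg.norm(u); p=posts[i]+u*r
    ctrl.goto([*p,.16],q0); ctrl.move_straight([*p,z],v=.15)
E
python3 - <<'E'
from h import *
print(L,np.degrees(yaw)); 
for i in range(3): print(posts[i],tips[i],(tips[i]-posts[i])@ey,(tips[i]-posts[i])@ex)
ctrl.grip(.05,40); straddle(2); ctrl.wait(.2); b=fy(); print(ctrl.state()['clock'],ctrl.state()['grip_width'],b)
print(push(1,2.5,.028,b,step=.002)); print(ctrl.state()['clock'])
E
```

```text
0.3162654028817685 -4.958475341725859
[0.62542178 0.16105301] [0.49651629 0.16988401] -0.0023438300894889717 -0.12918637365558516
[0.61355172 0.0036629 ] [0.48201213 0.01089659] -0.004162840435904615 -0.13167255308350678
[ 0.59808578 -0.1540288 ] [ 0.46810707 -0.1502166 ] -0.007436612088737232 -0.1298217867617542
3.5167 0.05010384619951485 0.02757238792944765
[(2.0, np.float64(0.2)), (4.0, np.float64(0.3)), (6.0, np.float64(-0.6)), (8.0, np.float64(-0.0)), (10.0, np.float64(0.7)), (12.0, np.float64(-0.3)), (14.0, np.float64(-0.1)), (16.0, np.float64(-0.2)), (18.0, np.float64(-1.2)), (20.0, np.float64(-3.0))]
6.2667
```

Force built up immediately at contact (-3.0 N within about 2 mm), so the right lever is sound. Next is the middle one, then the left if needed.

```bash
python3 - <<'E'
from h import *
def up(back):
    p=ctrl.state()['position'].copy(); p[:2]+=back*ey; ctrl.move_straight(p); p[2]=.16; ctrl.move_straight(p,v=.2)
up(-.018)
for i in (1,0):
    straddle(i); ctrl.wait(.2); b=fy()
    p=ctrl.state()['position'].copy(); p[:2]+=.012*ey; ctrl.move_straight(p,v=.08)
    l=push(1,3.,.03,b,step=.002); print(i,b,[(a,float(f)) for a,f in l],ctrl.state()['clock'])
    if l[-1][0]>12: break
    if i: up(-.018)
p=ctrl.state()['position'];print(p,(p[:2]-posts[i])@ey,(p[:2]-posts[i])@ex)
E
```

```text
1 0.687457834177514 [(2.0, -0.2), (4.0, -0.9), (6.0, -0.8), (8.0, -0.6), (10.0, -0.9), (12.0, -0.7), (14.0, -0.5), (16.0, -0.7), (18.0, -0.2), (20.0, -0.9), (22.0, -0.7), (24.0, -0.3), (26.0, -0.6), (28.0, -0.7), (30.0, -3.7)] 13.1
[0.51365455 0.05136355 0.081632  ] 0.038887653378951864 -0.10364626251510888
```

The middle lever swings freely for about 26 mm and then meets a spring, so it is the worn one. I'll firm up the left push and hold it, then go right.

```bash
python3 - <<'E'
from h import *
b=.687
def y(): return float((ctrl.state()['position'][:2]-posts[1])@ey)
def rel(dy,v=.06):
    p=ctrl.state()['position'].copy(); p[:2]+=dy*ey; ctrl.move_straight(p,v=v)
print(fy()-b); print(push(1,5.,.004,b)); ctrl.wait(.5); print('L',fy()-b,y(),ctrl.state()['clock'])
rel(-.020-y()); print(fy()-b)
print([(a,float(f)) for a,f in push(-1,3.,.035,b,step=.002)]); print([(a,float(f)) for a,f in push(-1,5.,.004,b)]); ctrl.wait(.5); print('R',fy()-b,y(),ctrl.state()['clock'])
snap('wrist','w1')
E
```

```text
-3.5952271583136133
[(1.0, np.float64(-5.0))]
L -5.658989206918534 0.0398046030236262 13.925
-0.3017533123736091
[(2.0, -0.3), (4.0, -0.4), (6.0, -1.3), (8.0, -0.3), (10.0, -0.4), (12.0, -0.6), (14.0, -0.6), (16.0, -0.8), (18.0, -0.5), (20.0, -0.6), (22.0, -0.8), (24.0, -0.7), (26.0, 0.6), (28.0, 3.8)]
[(1.0, 4.7), (2.0, 6.3)]
R 5.420592307218218 -0.048280453085556105 20.025
```

Both ends were held at over 5 N. I'll back off and take close looks at the post and the ring.

```bash
python3 - <<'E'
from h import *
p=ctrl.state()['position'].copy(); p[:2]+=.018*ey; ctrl.move_straight(p,v=.1); p[2]=.2; ctrl.move_straight(p,v=.25)
print(np.load('pics/w1.npz')['T'].round(3))
ctrl.goto([*(posts[1]-.06*ex),.30],q0); ctrl.wait(.2); snap('wrist','wpost')
ring=pix('top0',428,275,.006)[:2]
ctrl.goto([*(ring),.22],q0); ctrl.grip(.075); ctrl.wait(.2); snap('wrist','wring'); print(ctrl.state()['clock'])
E
```

```text
[[ 0.    -0.952 -0.307  0.077]
 [ 1.     0.    -0.001  0.001]
 [ 0.001 -0.307  0.952 -0.129]
 [ 0.     0.     0.     1.   ]]
23.875
```

View pics/wpost.png

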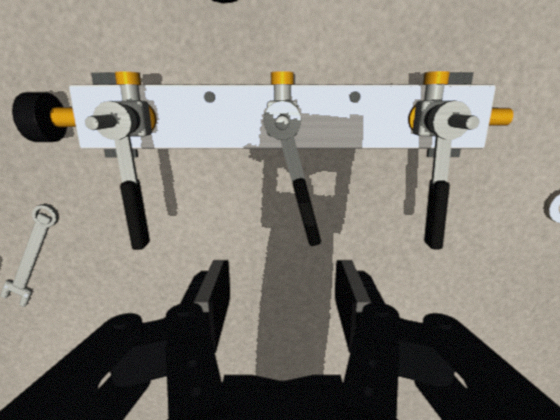

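View pics/wring.png

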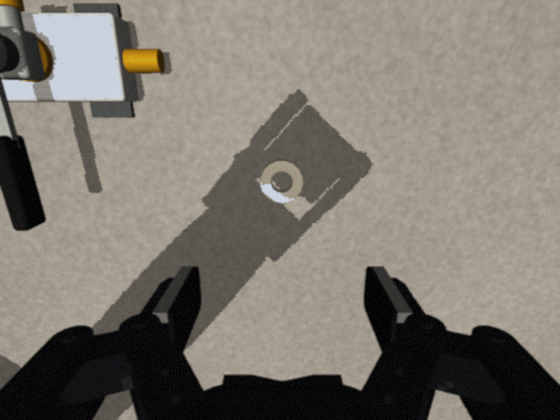

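The wrist views show the middle lever lying over to the right and its post top at about (283,122). The ring's centre is at about (282,181), lying flat. I'll grasp it, lowering with a force check.

```bash
python3 - <<'E'
from h import *
print('post',pix('wpost',283,122,.14),posts[1],'nut',pix('wpost',283,119,.105)); 
r=pix('wring',282,181,.012)[:2]; print('ring',r,pix('top0',428,275,.006))
ctrl.move_straight([*r,.08],v=.2); ctrl.grip(.06); ctrl.move_straight([*r,.022],v=.1); ctrl.wait(.2)
f0=ctrl.state()['ft_force'][2]; z=.022
while z>.0105:
    z-=.0015; ctrl.move_straight([*r,z],v=.05); ctrl.wait(.03); f=ctrl.state()['ft_force'][2]-f0
    if abs(f)>3: z+=.0015; ctrl.move_straight([*r,z]); break
print(z,f); ctrl.grip(.04,25); s=ctrl.state(); print(s['grip_width'],s['gripper_force'],s['position'],s['clock'])
snap('wrist','wgrip'); p=s['position'].copy(); p[:2]=r; p[2]=.22; ctrl.move_straight(p,v=.2); snap('wrist','wlift')
cv2.imwrite('pics/two.png',cv2.resize(np.hstack([cv2.imread('pics/wgrip.png'),cv2.imread('pics/wlift.png')])[100:],(800,229*2-0)))
E
```

```text
post [0.61366415 0.00219517 0.14      ] [0.61355172 0.0036629 ] nut [0.61436466 0.00207133 0.105     ]
ring [ 0.46743758 -0.36057405] [ 0.46723064 -0.36024845  0.006     ]
0.009999999999999995 -0.3368629252233751
0.04501090509413111 28.805597638112204 [ 0.46847937 -0.36155161  0.01193697] 28.5
```

View pics/two.png

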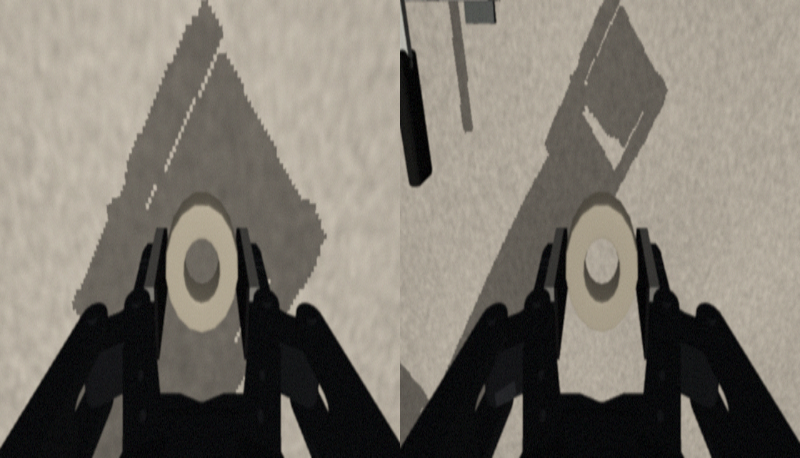

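The ring is held level, with its centre at about (283,283) in the wrist image. I'll carry it to just above the post and look.

```bash
python3 - <<'E'
from h import *
c=pix('wgrip',283,283,.012)[:2]; d=np.load('pics/wgrip.npz'); off=R(d['q']).T[:2,:2]@(c-d['p'][:2]); print('ring in tool',off)
off[1]=0 if abs(off[1])<.003 else off[1]
post=np.array([.6136,.0026]); tgt=post-R(q0)[:2,:2]@off
ctrl.goto([*tgt,.22],q0); ctrl.move_straight([*tgt,.162],v=.1); ctrl.wait(.3)
s=ctrl.state(); print(tgt,s['position'],s['grip_width'],s['clock'],s['ft_force']); snap('wrist','wover'); snap('scene','sover')
a=cv2.imread('pics/wover.png')[80:380,130:430]; b=cv2.imread('pics/sover.png')[150:270,215:335]
cv2.imwrite('pics/over.png',np.hstack([cv2.resize(a,(400,400)),cv2.resize(b,(400,400),interpolation=cv2.INTER_CUBIC)]))
E
```

```text
ring in tool [0.00179098 0.00099069]
[0.61181572 0.0027548 ] [0.61220253 0.00273852 0.16278116] 0.0448956192358567 32.2833 [ 0.52726611  0.06703004 -0.47750118]
```

View pics/over.png

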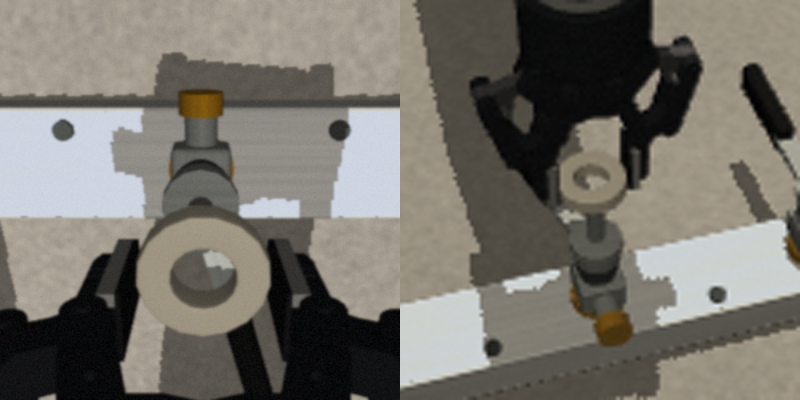

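The ring is directly above the post in both views. I'll lower it while watching the vertical force.

```bash
python3 - <<'E'
from h import *
s=ctrl.state(); p=s['position'].copy(); p[:2]=[.61182,.00275]; f0=s['ft_force'].copy(); z=.162; log=[]
while z>.1145:
    z-=.003 if z>.124 else .001; p[2]=z; ctrl.move_straight(p,v=.05); ctrl.wait(.04); f=ctrl.state()['ft_force']-f0; log.append((round(z,4),f.round(1).tolist()))
    if np.linalg.norm(f)>4: break
print(log[-8:]); s=ctrl.state(); print(s['position'],s['clock']); snap('scene','s2')
E
```

```text
[(0.123, [1.2, 0.2, 1.1]), (0.122, [0.6, -0.2, 0.8]), (0.121, [1.7, 0.3, -0.1]), (0.12, [1.2, 0.8, 0.7]), (0.119, [1.0, 0.4, 0.6]), (0.118, [1.3, -0.1, 0.1]), (0.117, [0.5, 0.1, 1.2]), (0.116, [-2.3, 0.5, 6.3])]
[0.61184956 0.00276557 0.11682919] 38.2167
```

Contact came at TCP 0.1168 m, which puts the ring's underside at 0.105 m, down on the nut. I'll release it and withdraw.

```bash
python3 - <<'E'
from h import *
p=ctrl.state()['position'].copy(); ctrl.grip(.075); p[2]=.25; ctrl.move_straight(p,v=.15)
ctrl.goto([*(posts[1]-.06*ex),.30],q0); ctrl.wait(.3); snap('wrist','wend'); snap('scene','send')
s=ctrl.state(); print(s['clock'])
a=cv2.imread('pics/wend.png')[60:260,180:380]; b=cv2.imread('pics/send.png')[150:270,215:335]
cv2.imwrite('pics/end.png',np.hstack([cv2.resize(a,(400,400)),cv2.resize(b,(400,400),interpolation=cv2.INTER_CUBIC)]))
E
```

```text
40.5167
```

View pics/end.png

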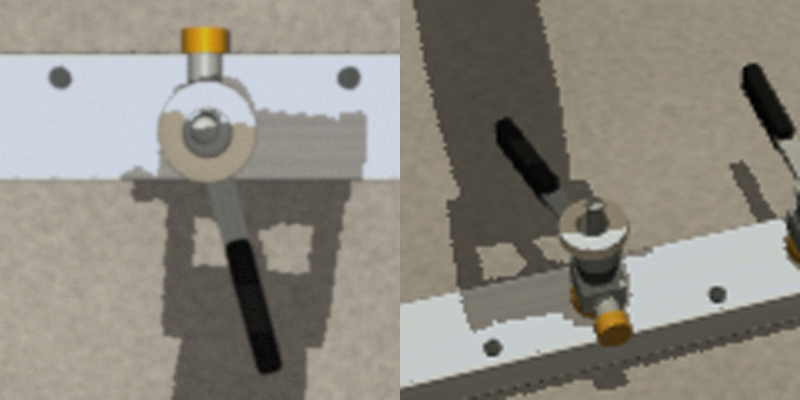

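The ring sits flat on the nut around the post, and the lever still lies to the right.

```bash
python3 -c "
from cell import ctrl
print(ctrl.hand_in())"
```

```text
the job is handed in; nothing more can be done
None
```

The middle valve is the worn one: I pushed its lever to both ends of its play at 5–6 N, left it lying to the right with the marker ring down on its nut, and handed the job in at about 41 s; no verdict came back.

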